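Clear the jammed chute, shut the cover and start the ball mill

TASK

The three grinding balls for the ball mill are stuck behind a stray screw cap in the mouth of its loading chute: nudge the cap back up the chute so that all three balls run down into the bowl, and leave the cap lying in the chute, clear of the mouth. Then slide the bowl's cover fully shut, and last press the round start key on the control pad, firmly, for about a second, without hammering it. Keep off the two square keys and leave the other things on the bench where they are.

Things in the scene. Friction and masses are not known exactly. Their poses are not given: they have to be found in the camera images.
- mill: White box-shaped ball mill, fixed. Origin: on the table below the bowl's centre; z up; +x runs up the chute (away from the robot), the cover shuts along +y. Housing x -85..85, y -212..88, 86 mm high. Steel bowl sunk in its top at x=0, y=0: 112 mm inside diameter, rim 90 mm above the table. Highest: cover handle 129 mm; chute walls, 142 mm at their far end (x=214).
- throat (a point): Middle of the chute's lip on the chute floor, 104 mm above the table, x=25 mm in the mill's frame; axes as the mill's. The floor rises 6 degrees along +x for 190 mm. The open mouth is 46 mm wide; its walls spread at 45 degrees over 52 mm to 150 mm inner width, then run straight to an end wall. Walls 4 mm thick, 18 mm tall. In front of and below the lip: only the open bowl.
- bowl_floor (a point): Centre of the bowl's inner floor, 35 mm above the table.
- cap: Stray white screw cap, 66 mm diameter, 38 mm tall, about 0.1 kg, lying top up on the sloping chute floor. Origin: centre of its underside, z its axis. At the start it is wedged in the mouth against both 45-degree walls, its near edge about 9 mm past the lip. Friction holds it on the slope: it stays where pushed. Too wide to pass the mouth.
- ball0_center (a point): Centre of a dark steel grinding ball, 20 mm diameter, about 30 g, resting in the chute behind the cap; rolls freely down into the bowl once the mouth is free.
- ball1_center (a point): Centre of the second ball, the same.
- ball2_center (a point): Centre of the third ball, the same.
- cover (a joint): Travel of the pale flat sliding cover over the mill's top along the mill's +y, in m: starts at 0 to 0.03 (open, bowl uncovered), 0.140 is fully shut against its stop. About 1.5 N of friction, stays where left. It slides underneath the chute's lip.
- cover_grip (a point): Centre of the top face of the cover's black block handle: 36 (x) x 14 (y) x 32 mm tall standing on the cover, its top 129 mm above the table. Moves with the cover; shut, it is at x=-40, y=-30 mm in the mill's frame. Can be pushed on its -y face.
- pad: Grey control pad, fixed on the table, 100 (x) x 160 (y) x 34 mm high; origin below its centre, z up. Three white membrane keys stand in a row along its y, 47 mm apart, 18 mm on the robot's side of its middle line; which key is in which place varies.
- key_start: The round start key, 30 mm diameter, with a small dark triangle; origin: centre of its top face, 38 mm above the table. Pressed straight down it gives under 2 mm (5 N per mm). It needs more than 5 N for half a second and is damaged above 30 N.
- key_stop: Square key 26 x 26 mm with a dark square; origin: centre of its top face. Not to be pressed.
- key_pause: Square key 26 x 26 mm with two dark bars; origin: centre of its top face. Not to be pressed.
- jar: Bystander: glass jar with an orange cap, 58 mm diameter, 105 mm tall, origin under its centre.
- dish: Bystander: flat clear dish, 58 mm diameter, 14 mm tall, origin under its centre.
- beaker: Bystander: clear plastic beaker, 90 mm diameter, 110 mm tall, origin under its centre.
- tipbox: Bystander: blue box of pipette tips, 85 x 120 x 64 mm tall, origin under its centre.
- rack: Bystander: low red tube rack, 70 x 190 x 54 mm tall, origin under its centre.
- marker: Bystander: black marker pen lying down, 14 mm diameter, 130 mm long.
- timer: Bystander: small white timer, 60 x 70 x 18 mm, origin under its centre.
Things that resemble listed ones, but are neither listed nor needed, are in the scene too. Leave any pink or turquoise look-alike of the cap alone.

How it is judged (in metres and radians):
On the way, in this order (a step that is already met when the one before it is completed fails the run):
1. the cap has been nudged at least 10 mm back from the mouth (x of cap in the frame of throat above 0.036 m), for 0.05 s.
2. all three balls are in the bowl (horizontal distance between each of ball0_center, ball1_center, ball2_center and bowl_floor below 0.056 m and z of each of ball0_center, ball1_center, ball2_center in the frame of mill below 0.085 m), for 0.2 s.
3. the cover is fully shut over the bowl (all of step 2 and value of joint cover above 0.132 m), for 0.2 s.
4. the start key is pressed with more than 5 N for half a second (contact force between anything else and key_start above 5 N and value of joint cover above 0.132 m), for 0.5 s.
At the end, for the whole second after the job is handed in: All three balls lie in the bowl (centres within 56 mm of its axis, below its rim), the cover is shut to within 8 mm of its stop, and the cap lies at rest in the chute with its centre at least 35 mm up from the lip (all of step 3 and x of cap in the frame of throat between 0.035 and 0.175 m and y of cap in the frame of throat between -0.06 and 0.06 m and z of cap in the frame of throat between -0.01 and 0.06 m and linear speed of cap below 0.02 m/s); the robot touches nothing.
It fails at once if the start key is pressed with more than 30 N (contact force between anything else and key_start above 30 N).
It fails at once if a square key is pressed (more than 3 N) (contact force between anything else and key_stop above 3 N or contact force between anything else and key_pause above 3 N).
It fails at once if another thing on the bench is moved more than 40 mm (distance of any of jar, dish, beaker, tipbox, rack, marker, timer from where it was at the start of the episode above 0.04 m).
It also fails if it takes over 51 s, if anything falls off the work surface, if the arm or the gripper's body presses on something with over 40 N, if the wrist force passes 120 N, or if a joint passes its speed limit or range.

ROBOT

A 6-joint arm with a two-finger parallel gripper is mounted at the origin on the work surface. World frame = base frame: x ahead of the robot, y to its left, z up, the work surface at z = 0. Lengths are in m, angles in degrees, forces in N, time in s.
With the tool pointing down it reaches from about 0.325 to 0.775 m from the base axis. Payload 5.5 kg.
Tool frame: the origin (TCP) lies at the centre of the arm's flange, where the gripper is bolted on; the fingertips stand 182 mm ahead of it and the grasp point (between the pads) lies 163 mm ahead of it; z points along the fingers, y is the line along which they close (so a half turn about z gives the same grasp; the last joint's range is limited). The gripper opens to 88 mm and grips with 3 to 60 N. Pads are 20 mm wide; open, the fingers measure 115 mm over their backs; the gripper's body (75 mm by 178 mm) begins 61 mm behind the grasp point.
Start: joints at [-79.624, 5.22, 70.514, -0, 104.267, -3.249], TCP at [0.141, -0.583, 0.405] pointing down, gripper open.
Joint ranges: [-164.24, 164.24], [-49.07, 125.15], [9.68, 141.18], [-86.29, 266.29], [3.28, 154.24], [-151.56, 151.56]. Speed limits (degrees/s): [147.25, 147.25, 172.46, 180, 180, 180].

INTERFACE

Orientations are given as [roll, pitch, yaw] about the fixed x, y, z axes, in that order (R = Rz(yaw) Ry(pitch) Rx(roll)).
In Python, from station import r gives the robot as it stands. The module is installed in compiled form; this text tells all that it offers. Calls block until the motion is done:
- r.reach(position, orientation): joint-space move of the TCP to a pose.
- r.servo_line(position, rotation=None, speed=0.15): straight line of the TCP; rotation=None keeps the orientation; speed is the mean speed in m/s.
- r.move_joints(angles): joint-space move.
- r.let_go() and r.grab(squeeze=None): open the fingers fully, or close them until they stop; squeeze is the grip in N (None keeps the last).
- r.wait(seconds).
- r.inverse_kinematics(position, orientation): joint angles nearest the present ones, or None.
- r.sense(): the state.
- r.snapshot(name): name is "scene" or "top"; returns a dict with "frame" (480x640x3 uint8, red, green, blue), "fx", "fy", "cx", "cy" (pixels), "R" (3x3) and "t" (3): a world point X has camera coordinates R X + t. Camera axes: x right, y down, z forward; pixel columns grow to the right and rows downward; lengths in m; the calibration is good to about 2 mm. A picture is of the moment at which its call begins. There is no depth.
A pose or a line that the arm cannot do raises r.IKError and nothing moves.
- r.hand_in(): hands the job in; it is judged then, once.
The state is a dict: "clock": time; "joints": joint angles; "joint_vel": joint speeds; "joint_torque": joint torques, N m; "tcp_pos": TCP position; "orientation": TCP orientation; "contact_force": force on the tool from outside, world axes, zero at the start; "torque": the same for the moment, N m; "opening": finger opening in m; "gripper_force": force on a finger pad.
Only numpy, scipy, OpenCV 4.12 (cv2) and the standard library are available. Lean on these libraries where they do the work, as an engineer would, in place of code of your own. Each camera call takes 0.05 s, during which the arm holds its last target. There are 200 camera calls.

## Working session

There is one attempt and no reset: what is moved stays moved. The work goes in short steps, each a Python script; the robot and the scene stay as the last script left them, time stands still between calls to the robot, and variables do not carry over. Pictures are saved under pics/ and viewed, at most 10 in all, crops included, and the job is handed in when it is done.

```bash
mkdir -p pics; python3 - <<'E'
from station import r
import cv2,numpy as np
for n in("scene","top"):
    s=r.snapshot(n); cv2.imwrite(f"pics/{n}0.png",s["frame"][:,:,::-1]); np.savez(f"pics/{n}0.npz",**s)
    R=np.array(s["R"]);print(n,s["fx"],s["cx"],s["cy"],(-R.T@s["t"]).round(3),R.round(3).tolist())
print(r.sense()["clock"])
E
```

```text
scene 613.399342556163 312.6497193861053 235.79328662489857 [ 1.018 -0.583  1.347] [[0.738, 0.674, 0.014], [0.575, -0.619, -0.535], [-0.352, 0.403, -0.845]]
top 604.057359517109 317.5210594457762 243.20833389910078 [ 0.345 -0.008  1.591] [[0.015, -1.0, -0.005], [-0.993, -0.014, -0.118], [0.118, 0.006, -0.993]]
0.1
```

View pics/scene0.png

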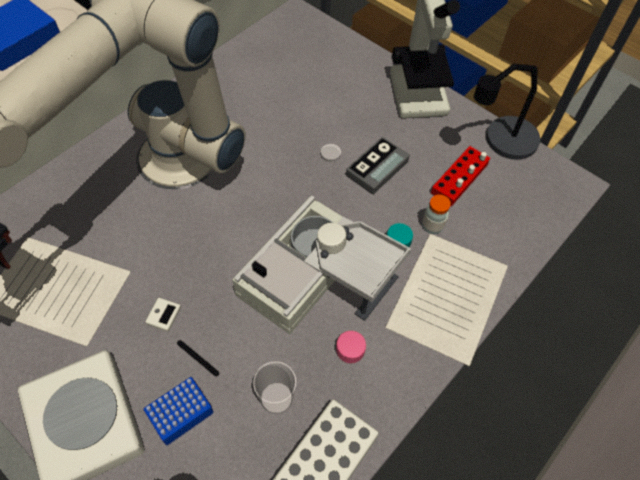

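View pics/top0.png

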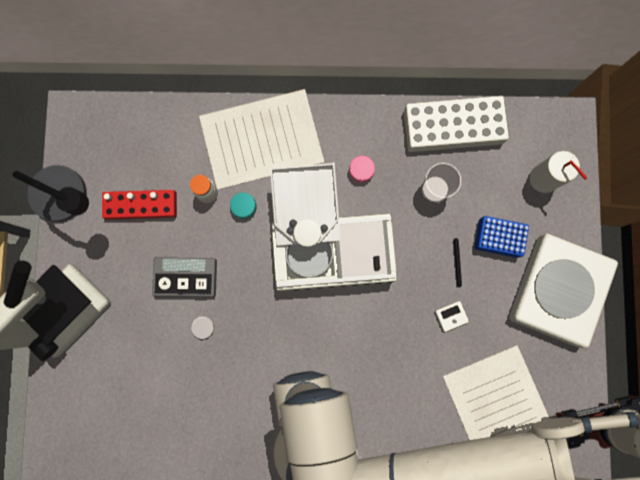

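The scene view shows the mill at about (320,260) and the pad at (378,165). In the top view the cap is at (307,232), the handle at (376,263), the bowl at (309,260), and the start key (triangle) is the leftmost key at (165,283). I'll zoom in on both.

```bash
python3 - <<'E'
import cv2
a=cv2.imread("pics/top0.png")[155:300,145:405]; cv2.imwrite("pics/topc.png",cv2.resize(a,None,fx=3,fy=3,interpolation=cv2.INTER_CUBIC))
a=cv2.imread("pics/scene0.png")[130:330,225:425]; cv2.imwrite("pics/scc.png",cv2.resize(a,None,fx=3,fy=3,interpolation=cv2.INTER_CUBIC))
E
```

```text
(no output)
```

View pics/topc.png

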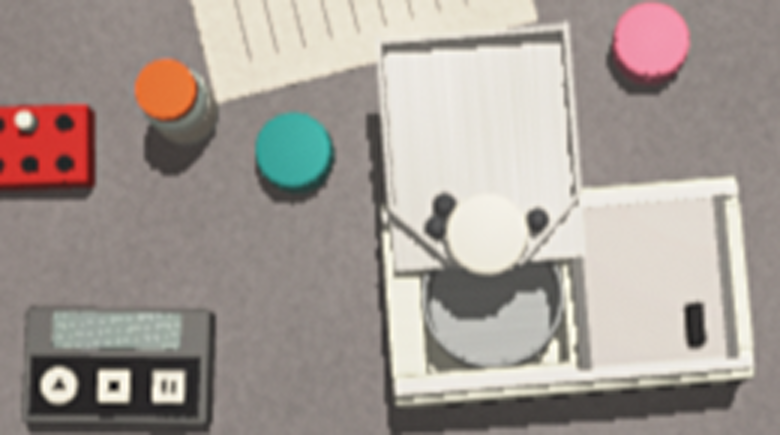

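View pics/scc.png

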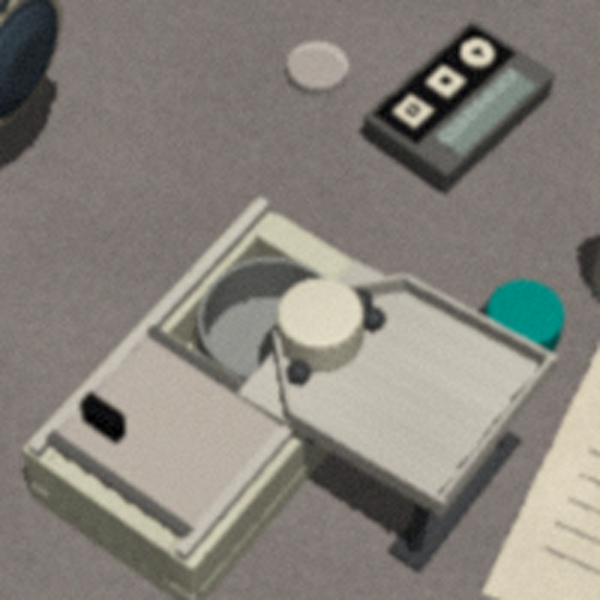

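The crops show the cap top at topc (487,233), the far chute corners at topc (380,42)/(569,23) and scc (553,353)/(440,503), the handle at topc (695,325), and the start key at topc (59,386) and scc (478,52). I'll compute positions from these.

```bash
cat > h.py <<'E'
import numpy as np
C={n:dict(np.load(f"pics/{n}0.npz")) for n in("scene","top")}
def ray(n,u,v,c=None):
    c=c or C[n]; R=np.array(c["R"]);t=np.array(c["t"])
    d=R.T@[(u-c["cx"])/c["fx"],(v-c["cy"])/c["fy"],1]; return -R.T@t,d
def plane(n,u,v,z,c=None):
    o,d=ray(n,u,v,c); return o+d*(z-o[2])/d[2]
E
python3 - <<'E'
from h import *
T=lambda u,v:(145+(u-1)/3,155+(v-1)/3)
S=lambda u,v:(225+(u-1)/3,130+(v-1)/3)
P={}
for name,t,s,z in [("farL",(380,43),(553,353),.142),("farR",(569,23),(440,503),.142),("cap",(487,233),(321,305),.144),
  ("bowl",(494,310),None,.09),("handle",(696,325),(101,415),.129),("start",(59,386),(478,52),.038),("stop",(113,386),(445,81),.038),("pause",(168,386),(412,111),.038),
  ("frontrailL",(397,378),(264,200),.09),("frontrailR",(750,350),None,.09)]:
    a=plane("top",*T(*t),z); b=plane("scene",*S(*s),z) if s else a
    P[name]=(a+b)/2; print(name,a.round(4)[:2],b.round(4)[:2])
v=P["farL"]-P["farR"]; print("w",np.linalg.norm(v),"yaw",np.degrees(np.arctan2(-v[0],v[1])))
for n in [("start","pause")]:
    v=P[n[0]]-P[n[1]]; print("pad",np.linalg.norm(v),np.degrees(np.arctan2(-v[0],v[1])))
m=(P["farL"]+P["farR"])/2
v=m-P["cap"]; print("cap-end",np.linalg.norm(v[:2]),"yaw",np.degrees(np.arctan2(v[1],v[0])))
E
```

```text
farL [0.6996 0.1174] [0.6999 0.1202]
farR [ 0.7185 -0.0369] [ 0.7177 -0.038 ]
cap [0.5438 0.0272] [0.541  0.0307]
bowl [0.4867 0.0216] [0.4867 0.0216]
handle [ 0.4732 -0.1428] [ 0.4785 -0.1495]
start [0.4208 0.3945] [0.4208 0.3938]
stop [0.4215 0.3482] [0.4205 0.3459]
pause [0.4221 0.301 ] [0.4208 0.2982]
frontrailL [0.4289 0.101 ] [0.4147 0.1044]
frontrailR [ 0.4564 -0.1912] [ 0.4564 -0.1912]
w 0.15737105197114482 yaw 6.692142193521855
pad 0.09457095487425225 0.4161368382320117
cap-end 0.16692913295629247 yaw 4.029329327903611
```

```bash
cat >> h.py <<'E'
O=np.array([.496,.021]); Y=np.radians(6)
def M(x,y,z):  # mill frame fingertip (mm) -> TCP
    x,y=x/1e3,y/1e3; c,s=np.cos(Y),np.sin(Y)
    return [O[0]+c*x-s*y,O[1]+s*x+c*y,z/1e3+.182]
D=[180,0,6]
E
python3 - <<'E'
from h import *; from station import r
import cv2
st=lambda k:print(k,[(a,np.round(r.sense()[a],3).tolist()) for a in("clock","tcp_pos","contact_force","opening")])
print(r.sense()["orientation"])
r.grab(10); st("grab")
r.reach(M(-22,0,190),D); st("above")
print(r.sense()["joints"])
r.servo_line(M(-22,0,119),speed=.15); st("down")
r.servo_line(M(6,0,119),speed=.08); st("touch")
r.servo_line(M(64,0,123),speed=.06); st("pushed")
r.servo_line(M(64,0,200),speed=.2); st("up")
r.reach(M(-40,-200,200),D); st("side")
for n in("scene","top"):
    s=r.snapshot(n); cv2.imwrite(f"pics/{n}1.png",cv2.resize(s["frame"][130:330,225:425,::-1],None,fx=3,fy=3))
E
```

```text
[-1.79897158e+02 -3.34589909e-03  1.36241481e+01]
grab [('clock', 1.442), ('tcp_pos', [0.141, -0.583, 0.405]), ('contact_force', [0.703, -0.262, 0.615]), ('opening', 0.001)]
above [('clock', 3.883), ('tcp_pos', [0.474, 0.018, 0.372]), ('contact_force', [-0.479, -0.445, -0.328]), ('opening', 0.0)]
[-1.91822300e+00 -1.44663533e+01  9.24640928e+01 -1.33278444e-02
  1.02001292e+02  8.21352578e+01]
down [('clock', 4.508), ('tcp_pos', [0.474, 0.019, 0.302]), ('contact_force', [1.592, -0.265, 0.367]), ('opening', 0.001)]
touch [('clock', 5.008), ('tcp_pos', [0.502, 0.022, 0.301]), ('contact_force', [-0.224, -0.352, -1.052]), ('opening', 0.0)]
pushed [('clock', 6.125), ('tcp_pos', [0.56, 0.028, 0.305]), ('contact_force', [0.784, -0.516, 0.014]), ('opening', 0.0)]
up [('clock', 6.658), ('tcp_pos', [0.56, 0.028, 0.381]), ('contact_force', [-0.317, -0.811, -0.154]), ('opening', 0.001)]
side [('clock', 7.558), ('tcp_pos', [0.477, -0.182, 0.381]), ('contact_force', [-0.144, 0.05, -0.074]), ('opening', 0.001)]
```

```bash
python3 -c "
import cv2;cv2.imwrite('pics/both1.png',cv2.resize(cv2.hconcat([cv2.imread('pics/scene1.png'),cv2.imread('pics/top1.png')]),(800,400)))"
```

```text
(no output)
```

View pics/both1.png

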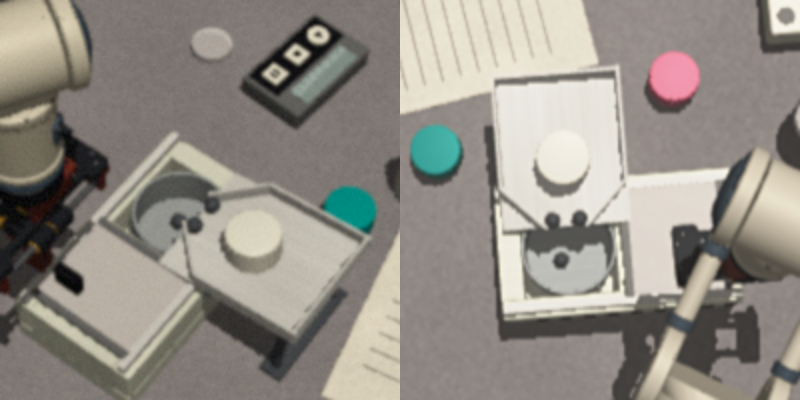

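The cap now lies mid-chute at about (560,158) in the right half. One ball is in the bowl and two are rolling through the mouth. I'll wait and check again.

```bash
python3 - <<'E'
from station import r
import cv2
r.wait(1.0)
f=[cv2.resize(r.snapshot(n)["frame"][130:330,225:425,::-1],None,fx=2,fy=2) for n in("scene","top")]
cv2.imwrite("pics/both2.png",cv2.hconcat(f))
E
```

```text
(no output)
```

View pics/both2.png

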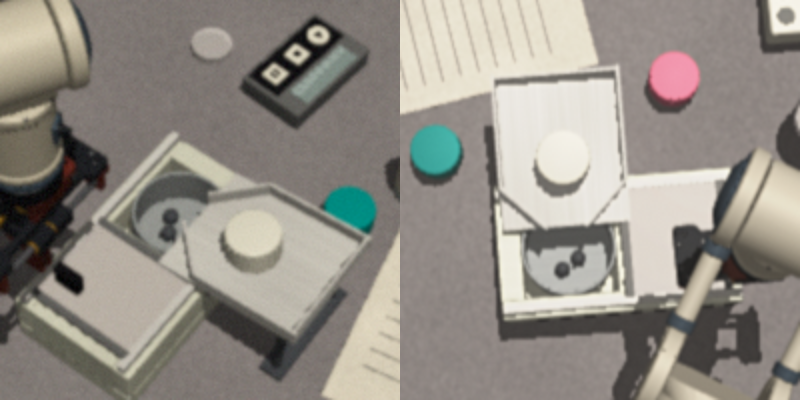

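Two balls are visible in the bowl at (562,270) and (578,257). The third was already in the mouth and is now hidden under the lip, and the chute is empty apart from the cap. Next I'll shut the cover.

```bash
python3 - <<'E'
from h import *; from station import r
import cv2
def st(k):
    s=r.sense(); print(k,[(a,np.round(s[a],3).tolist()) for a in("clock","tcp_pos","contact_force")])
r.servo_line(M(-40,-200,114),speed=.15); st("down")
r.servo_line(M(-40,-58,114),speed=.08); st("near")
f0=np.array(r.sense()["contact_force"])
y=-58
while y<-40:
    y+=1.5; r.servo_line(M(-40,y,114),speed=.03)
    f=np.array(r.sense()["contact_force"])-f0; print(y,f.round(1))
    if np.linalg.norm(f)>9: break
st("end")
r.wait(.3); r.servo_line(M(-40,y-12,114),speed=.1)
r.servo_line(M(-40,y-12,200),speed=.2); st("up")
r.reach([.421,.394,.182+.07],[180,0,0]); st("key")
f=[cv2.resize(r.snapshot(n)["frame"][y0:y0+200,x0:x0+200,::-1],None,fx=2,fy=2) for n,x0,y0 in(("scene",225,130),("top",225,130))]
cv2.imwrite("pics/both3.png",cv2.hconcat(f))
E
```

```text
down [('clock', 9.483), ('tcp_pos', [0.477, -0.182, 0.297]), ('contact_force', [0.353, 0.503, -0.787])]
near [('clock', 11.408), ('tcp_pos', [0.462, -0.041, 0.296]), ('contact_force', [-0.345, 0.86, 0.077])]
-56.5 [ 0.2 -1.  -0.8]
-55.0 [-0.3 -1.3 -0.7]
-53.5 [-0.8 -1.6 -0.5]
-52.0 [ 0.8 -1.3 -0.5]
-50.5 [ 0.2 -1.3 -0.8]
-49.0 [ 0.6 -1.8 -0.5]
-47.5 [ 0.3 -1.9 -0.3]
-46.0 [ 1.3 -1.  -0.5]
-44.5 [ 1.3 -1.7 -0.2]
-43.0 [ 2.8 -5.8 -0.1]
-41.5 [  3.2 -11.4  -1.7]
end [('clock', 14.158), ('tcp_pos', [0.461, -0.026, 0.296]), ('contact_force', [2.822, -10.498, -1.635])]
up [('clock', 15.308), ('tcp_pos', [0.462, -0.036, 0.381]), ('contact_force', [-0.089, 0.052, -0.09])]
key [('clock', 16.967), ('tcp_pos', [0.422, 0.393, 0.252]), ('contact_force', [-0.304, -0.072, -0.659])]
```

View pics/both3.png

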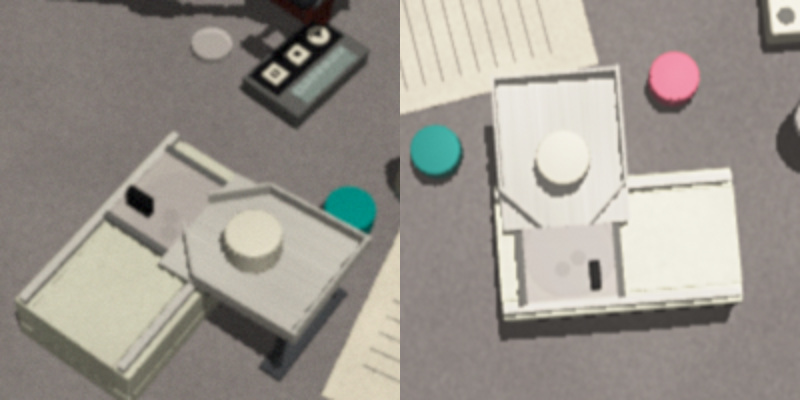

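The cover is shut against its stop, with the handle at (595,275), and the cap is at rest in the chute. Next is the key.

```bash
python3 - <<'E'
from station import r
import numpy as np
F=lambda:np.mean([(r.wait(.02),r.sense()["contact_force"][2])[1] for _ in range(3)])
p=[.421,.394]; r.servo_line(p+[.182+.042],speed=.1); r.wait(.2); f0=F(); z=.224
while z>.212:
    z-=.0005; r.servo_line(p+[z],speed=.02); f=F()-f0
    if f>1: print(round(z,4),round(f,1))
    if f>10: break
for _ in range(8): r.wait(.15); print(round(r.sense()["contact_force"][2]-f0,1),end=" ")
print("hold",z,r.sense()["clock"])
r.servo_line(p+[.32],speed=.12); r.wait(.2); print(r.sense()["clock"],r.sense()["contact_force"])
E
```

```text
0.2195 2.4
0.219 4.3
0.2185 5.4
0.218 7.6
0.2175 7.9
0.217 9.0
0.2165 12.0
11.8 11.8 10.9 11.2 12.1 11.6 11.0 10.8 hold 0.2165 23.45
24.6583 [0.33969979 0.35308299 0.62404135]
```

```bash
python3 -c "
from station import r
print(r.hand_in())"
```

```text
the job is handed in; nothing more can be done
None
```

I handed the job in at about 25 s on the robot's clock: the cap is pushed back up the chute, the cover is shut against its stop, and the start key was held at about 11 N for about 1.2 s. All three balls should be in the bowl, though the last images show only two because the lip hides the third, and no verdict came back.

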